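# Unclip the battery cover of the lamp unit that has gone flat

### The arm

A 6-joint arm with a two-finger parallel gripper is mounted at the origin on the work surface. World frame = base frame: x ahead of the robot, y to its left, z up, the work surface at z = 0. Lengths are in m, angles in rad, forces in N, time in s.
With the tool pointing down it reaches from about 0.425 to 1.125 m from the base axis. Payload 14.9 kg.
Tool frame: the origin (TCP) lies on the centre line of the jaws, within the pads' length; the fingertips stand 8 mm ahead of it and the grasp point (between the pads) lies 11 mm behind it; z points along the fingers, y is the direction in which the jaws open and shut (so a half turn about z gives the same grasp; the last joint's range is limited). The gripper opens to 91 mm and grips with 3 to 60 N. Pads are 32 mm wide; open, the fingers measure 118 mm over their backs; the gripper's body (76 mm by 178 mm) begins 60 mm behind the grasp point.
Start: joints at [-1.366, 0.379, 1.734, -0, 1.028, -0.033], TCP at [0.165, -0.68, 0.222] pointing down, gripper open.
Joint ranges: [-2.77, 2.77], [-0.74, 2.19], [0, 2.66], [-1.06, 4.2], [0.31, 2.87], [-3.08, 3.08]. Speed limits (rad/s): [1.89, 1.89, 2.39, 3.14, 3.14, 3.14].

### API

Orientations are given as a 3x3 rotation matrix whose columns are the frame's x, y, z axes.
In Python, from plant import manip, imaging gives the robot as it stands.
- The arm moves only by the tool drive_tool, never from a script. Its argument "motion" is one flat list of numbers, 7 for each row, row after row: the shift along the tool's x, y, z in mm, then the turn, a rotation vector about the tool's x, y, z in degrees, then the opening in per cent of the stroke, from 0 (shut) to 100 (fully open). A call has 1 to 10 rows; each row is the pose to reach, as a shift and turn from the pose commanded when the call began, along the tool's axes at that moment; what a row does not reach only later rows make up. A row lasts 1/12 s, in which the tool goes at most 41.7 mm and 7.16 degrees, less where a joint would pass 70% of its speed; a pose out of reach is approached as far as the arm can. A call with a gripper value outside its range is refused whole. The fingers move at their own pace and stop on an object; "force" is the grip in N (left out, the last holds). Time passes only in rows, so rows that repeat a pose let the fingers close. It gives the time, the measured TCP pose, the force and the opening at its end, in the units of the state.
- manip.read_state(): the state, without advancing time (a new reading comes with each control period).
- imaging.grab_frame(name): name is "side" or "top" or "wrist"; returns the picture (400x640x3 uint8, blue, green, red); there is no depth.
- imaging.get_calibration(name): a dict with "fx", "fy", "cx", "cy" (pixels), "R" (3x3) and "t" (3): a world point X has camera coordinates R X + t. Camera axes: x right, y down, z forward; pixel columns grow to the right and rows downward; lengths in m; the calibration is good to about 2 mm. A picture is of the moment at which its call begins: read the wrist's pose just before it. get_calibration takes no time and is no camera call; for the wrist camera it gives the pose at the moment of the call.
- manip.hand_in(): hands the job in, once; it reports no verdict.
The state is a dict: "clock": time; "joint_pos": joint angles; "qd": joint speeds; "joint_torque": joint torques, N m; "eef_pos": TCP position; "ee_rot": TCP orientation; "force": force on the tool from outside, world axes, zero at the start; "wrist_torque": the same for the moment, N m; "finger_gap": opening from 0.0 (shut) to 1.0 (fully open).
Only numpy, scipy, OpenCV 4.12 (cv2) and the standard library are available. Lean on these libraries where they do the work, as an engineer would, in place of code of your own. Each camera call takes 0.05 s, during which the arm holds its last target.

### The job

Two identical cordless microscope-lamp battery units stand on the bench; the one whose small state lamp shows red needs new cells. Press in the orange snap tab on the side of that unit's cover to unclip it, lift the cover straight off and set it down gently, upright, flat inside the white tray. Leave the cover of the unit with the green lamp in place.

Things in the scene. Friction and masses are not known exactly. Their poses are not given: they have to be found in the camera images.
- flat_cover: Cover to take off: off-white cap 84 x 50 x 44 mm (x, y, z), 70 g, on the teal unit with the RED lamp. Origin: centre of its underside, z up. Its lowest 10 mm sit in a bay (1.5 mm play) in the unit's flat top; 34 mm stand above. Unit: fixed, 140 x 110 x 45 mm, same centre and axes; lamp 57, 35 mm (x, y) from centre. The tab is mid +y side; the opposite side (y = -25 mm) is plain. Lift it straight up.
- flat_tab (a joint): Travel of that cover's orange tab: 0 m sprung out, 0.0075 m pressed fully in (towards -y); 2 N starts it, 8 N is full; springs back. Tab: 38 mm wide (x), 12 to 41 mm above the cover's origin, 9 mm proud (to y = +34 mm). Its foot hook (to y = +30 mm) holds the cover down; keep it pressed over 5 mm while lifting. Width across tab and plain side: 59 mm out, 51.5 mm fully in.
- good_cover: The same cover with the same orange tab, on an identical teal unit with a GREEN lamp. It must stay where it is. Origin (centre of the underside), axes and sizes as for the other cover.
- tray: Open white tray fixed to the bench, 180 x 130 x 12 mm outside (x, y, z), walls and floor 4 mm thick. Origin at the centre of its underside (bench level); its inner floor, 172 x 122 mm, lies 4 mm above it.
There are look-alikes about, which are no part of the job. Leave any pink or yellow look-alike of the flat_cover alone.

How it is judged:
By the outcome, as a careful person would: the job done as asked, in the order asked, and still so for the second after the job is handed in, with the robot touching nothing.
It also fails if it takes over 40 s, if anything falls off the work surface, if the arm or the gripper's body presses on something with over 40 N, if the wrist force passes 120 N, or if a joint passes its speed limit or range.

## Working session

There is one attempt and no reset: what is moved stays moved. The work goes in short steps, Python scripts to look and compute and a tool call to move; the robot and the scene stay as the last step left them, time stands still between calls to the robot, and variables do not carry over. Pictures are saved under pics/ and viewed, and the job is handed in when it is done.

Besides the shell and the picture viewer there is one more tool, called after "Emit:" as name(argument=value, ...) on one line, values as JSON. drive_tool: Moves the arm, as the interface text tells. Its arguments: {"type":"object","properties":{"motion":{"type":"array"},"force":{"type":"number"}},"required":["motion"]}

```bash
ls; mkdir -p pics
python3 - <<'E'
from plant import manip, imaging
import cv2, numpy as np
for n in ("top","side","wrist"):
    c=imaging.get_calibration(n); im=imaging.grab_frame(n); cv2.imwrite(f"pics/{n}0.png",im)
    print(n,{k:np.round(v,3).tolist() for k,v in c.items()})
s=manip.read_state(); print({k:np.round(v,3).tolist() for k,v in s.items()})
E
```

```text
pics
top {'fx': 516.532, 'fy': 516.532, 'cx': 319.261, 'cy': 197.564, 'R': [[0.0, -1.0, 0.002], [-0.998, -0.001, -0.067], [0.067, -0.002, -0.998]], 't': [0.023, 0.557, 1.224]}
side {'fx': 407.88, 'fy': 407.88, 'cx': 323.298, 'cy': 198.272, 'R': [[-0.913, -0.408, 0.015], [-0.24, 0.508, -0.827], [0.33, -0.758, -0.562]], 't': [0.498, 0.174, 0.788]}
wrist {'fx': 322.838, 'fy': 322.838, 'cx': 318.075, 'cy': 196.964, 'R': [[0.235, -0.972, -0.002], [-0.939, -0.228, 0.258], [-0.252, -0.059, -0.966]], 't': [-0.7, -0.029, 0.39]}
{'clock': 0.15, 'joint_pos': [-1.366, 0.379, 1.735, -0.0, 1.028, -0.033], 'qd': [-0.001, 0.0, -0.003, -0.001, 0.001, -0.001], 'joint_torque': [0.001, -76.411, -43.465, 0.065, 0.041, -0.0], 'eef_pos': [0.165, -0.68, 0.221], 'ee_rot': [[0.972, 0.236, -0.0], [0.236, -0.972, 0.001], [0.0, -0.001, -1.0]], 'force': [0.257, -0.93, 0.644], 'wrist_torque': [-0.004, 0.038, 0.016], 'finger_gap': 0.999}
```

View pics/top0.png

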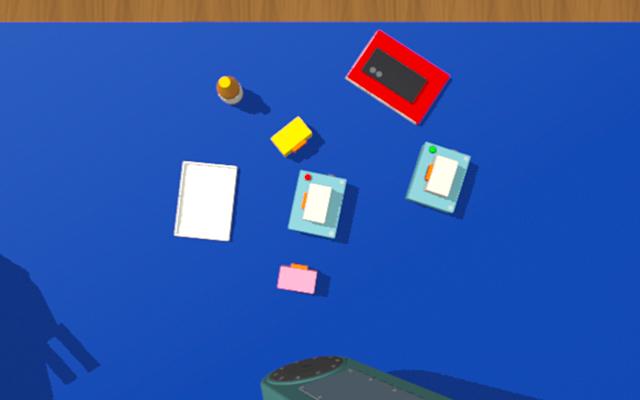

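View pics/side0.png

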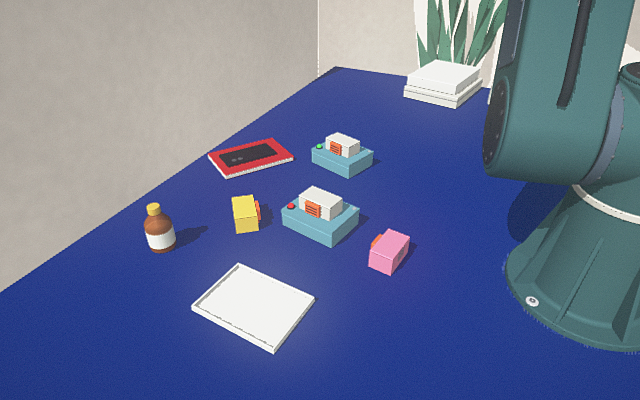

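The top view shows two units. The red lamp is at (308,177), with its unit's cover at (318,203). The green lamp is at (432,150), with its cover at (442,176). The pink look-alike is at (297,278), the yellow one at (292,137), and the tray is around (206,201). I choose the cover at (318,203) and will check it in a close crop.

```bash
cat > h.py <<'E'
from plant import manip, imaging
import cv2, numpy as np
def ray(c,uv,z):
    R=np.array(c["R"]);t=np.array(c["t"]);o=-R.T@t
    d=R.T@np.array([(uv[0]-c["cx"])/c["fx"],(uv[1]-c["cy"])/c["fy"],1])
    return o+d*(z-o[2])/d[2]
def proj(c,X):
    p=np.array(c["R"])@np.array(X)+np.array(c["t"]); return p[:2]/p[2]*c["fx"]+[c["cx"],c["cy"]]
def blobs(m,amin=8):
    cs,_=cv2.findContours(m.astype(np.uint8)*255,cv2.RETR_EXTERNAL,cv2.CHAIN_APPROX_NONE)
    return [c for c in cs if cv2.contourArea(c)>amin]
E
python3 - <<'E'
from h import *
im=cv2.imread("pics/top0.png"); c=imaging.get_calibration("top")
h=cv2.cvtColor(im,cv2.COLOR_BGR2HSV); H,S,V=cv2.split(h)
M={"white":((S<50)&(V>170),(.079)),"orange":((H>5)&(H<18)&(S>180)&(V>150),.076),"red":((H<4)&(S>150),.047),"green":((H>50)&(H<75)&(S>150),.047),"teal":((H>80)&(H<100)&(S>40)&(S<160)&(V>120),.045)}
for k,(m,z) in M.items():
    m=m.copy(); m[:24]=0; m[330:]=0
    for b in blobs(m,3):
        (u,v),wh,a=cv2.minAreaRect(b)
        if k=="white" and u<250: z=.012
        elif k=="white": z=.079
        bp=cv2.boxPoints(((u,v),wh,a)); P=np.array([ray(c,p,z)[:2] for p in bp])
        print(k,(round(u),round(v)),np.round(ray(c,(u,v),z),4)[:2],"sizes",np.round([np.linalg.norm(P[0]-P[1]),np.linalg.norm(P[1]-P[2])],4),"angs",np.round(np.degrees([np.arctan2(*(P[1]-P[0])[::-1]),np.arctan2(*(P[2]-P[1])[::-1])]),1))
a=cv2.resize(im[160:250,270:360],(400,400),interpolation=cv2.INTER_CUBIC)
b=cv2.resize(im[135:225,395:485],(400,400),interpolation=cv2.INTER_CUBIC)
cv2.imwrite("pics/crop0.png",np.hstack([a,b]))
E
```

```text
white (331, 233) [ 0.4719 -0.0032] sizes [0.0091 0.0091] angs [-90.  179.9]
white (450, 208) [ 0.5301 -0.2753] sizes [0.0091 0.0069] angs [-90. 179.]
white (317, 203) [0.5408 0.0297] sizes [0.0873 0.0551] angs [ -11.9 -102.1]
white (341, 182) [ 0.588  -0.0268] sizes [0.0098 0.0081] angs [ -44.9 -135.2]
white (205, 200) [0.55   0.2991] sizes [0.1843 0.1345] angs [ -5.3 -96.3]
white (465, 158) [ 0.643  -0.3117] sizes [0.0092 0.007 ] angs [-90.  178.9]
white (440, 175) [ 0.6052 -0.2535] sizes [0.0886 0.066 ] angs [ -15.9 -105.4]
white (403, 116) [ 0.7428 -0.171 ] sizes [0.0026 0.0532] angs [ -33.7 -124.2]
white (377, 99) [ 0.7827 -0.1111] sizes [0.0026 0.0367] angs [ -33.5 -124.2]
white (221, 97) [0.8033 0.2636] sizes [0.005  0.0229] angs [ -38.9 -129.9]
white (356, 84) [ 0.8162 -0.061 ] sizes [0.0029 0.0569] angs [ -34.  -124.9]
orange (429, 172) [ 0.6132 -0.228 ] sizes [0.038  0.0076] angs [ -16.6 -106.1]
orange (299, 145) [0.6735 0.0707] sizes [0.0379 0.0083] angs [ -49.  -139.6]
orange (223, 92) [0.7976 0.247 ] sizes [0.0162 0.0292] angs [ -15.  -106.1]
orange (232, 80) [0.8279 0.226 ] sizes [0.0042 0.0136] angs [ -25.6 -116.8]
red (307, 177) [0.604  0.0519] sizes [0.0083 0.01  ] angs [ -44.8 -135.1]
red (398, 77) [ 0.8446 -0.1638] sizes [0.137 0.2  ] angs [ -32.8 -123.8]
green (432, 150) [ 0.669  -0.2443] sizes [0.0118 0.0119] angs [-90.  179.2]
teal (317, 203) [0.5411 0.0293] sizes [0.1429 0.1121] angs [ -11.3 -101.6]
teal (438, 177) [ 0.6038 -0.2565] sizes [0.1445 0.1166] angs [ -18.  -107.7]
```

View pics/crop0.png

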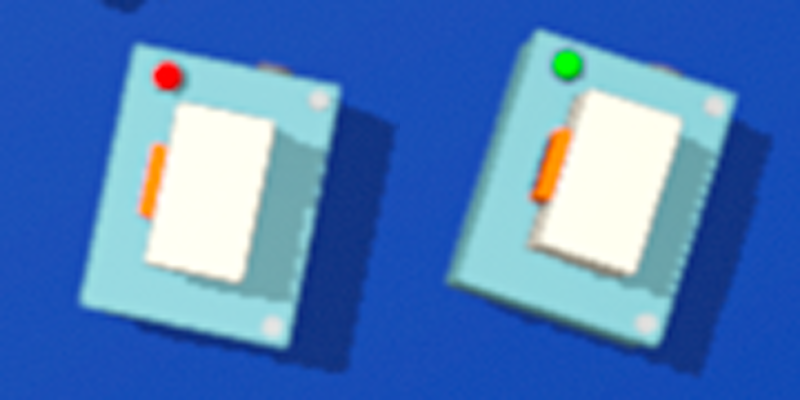

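View pics/wrist0.png

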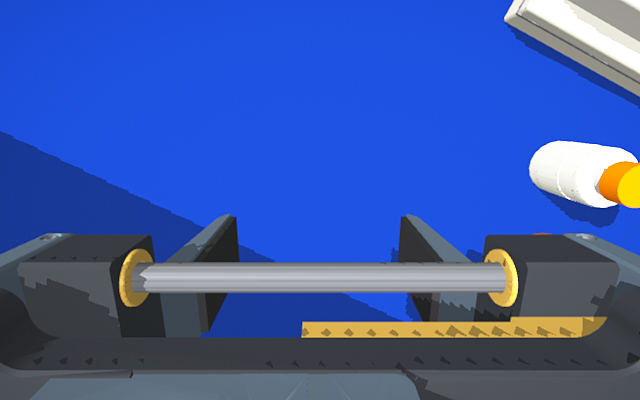

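The crop confirms the red lamp on the left unit. Its centre is at (0.541, 0.0295) with yaw about -11.6°. The lamp predicted from that pose is (0.604, 0.052), and I measured (0.604, 0.052). The sizes 84x50 and 140x110 also match, so I'm moving above it.

Emit:
drive_tool(motion=[27,-30,0,0,0,1.3,100,53,-60,0,0,0,2.6,100,80,-90,0,0,0,3.9,100,107,-120,0,0,0,5.2,100,133,-150,0,0,0,6.5,100,160,-180,0,0,0,7.8,100,187,-210,0,0,0,9.1,100,213,-240,0,0,0,10.4,100,240,-270,0,0,0,11.7,100,266,-300,0,0,0,12.6,100], force=20)

```text
clock: 0.98
eef_pos: [0.3531, -0.3243, 0.2219]
ee_rot: [[1.0, 0.016, 0.0], [0.016, -1.0, -0.0], [0.0, 0.0, -1.0]]
force: [0.8, -0.3, 0.1]
finger_gap: 1.001
```

```bash
cat >> h.py <<'E'
def togo(x,y,z,yaw):
    s=manip.read_state(); R=np.array(s["ee_rot"]);p=np.array(s["eef_pos"])
    d=R.T@(np.array([x,y,z])-p)*1000
    a=np.radians(yaw);T=np.array([[np.cos(a),np.sin(a),0],[np.sin(a),-np.cos(a),0],[0,0,-1]])
    r=np.degrees(cv2.Rodrigues(R.T@T)[0].ravel())
    print("t",round(s["clock"],2),"pos",np.round(p,4),"togo mm",np.round(d,1),"rot",np.round(r,2),"F",np.round(s["force"],1),"gap",round(s["finger_gap"],3))
E
python3 -c "
from h import *
togo(.541,.0295,.2,-11.6)"
```

```text
t 0.98 pos [ 0.3531 -0.3243  0.2219] togo mm [ 193.6 -350.6   21.9] rot [ 0.000e+00 -1.000e-02  1.253e+01] F [ 0.8 -0.3  0.1] gap 1.001
```

Emit:
drive_tool(motion=[19,-35,2,0,0,1.3,100,39,-70,4,0,0,2.6,100,58,-105,6,0,0,3.9,100,77,-140,8,0,0,5.2,100,97,-175,10,0,0,6.5,100,116,-210,12,0,0,7.8,100,135,-245,14,0,0,9.1,100,155,-280,16,0,0,10.4,100,174,-316,18,0,0,11.7,100,193.6,-350.6,21.9,0,0,12.5,100])

```text
clock: 1.82
eef_pos: [0.5406, 0.0301, 0.2002]
ee_rot: [[0.98, -0.2, 0.0], [-0.2, -0.98, 0.0], [0.0, -0.0, -1.0]]
force: [0.8, -0.9, 0.1]
finger_gap: 1.003
```

```bash
python3 -c "
from h import *
togo(.541,.0295,.2,-11.6)
c=imaging.get_calibration('wrist');cv2.imwrite('pics/w1.png',imaging.grab_frame('wrist'))
print(proj(c,[.541,.0295,.079]))
cv2.imwrite('pics/s1.png',imaging.grab_frame('side'))
togo(.541,.0295,.2,-11.6)"
```

```text
t 1.82 pos [0.5406 0.0301 0.2002] togo mm [0.5 0.5 0.2] rot [-0.01 -0.03  0.07] F [ 0.8 -0.9  0.1] gap 1.003
[317.95122702 193.36740259]
t 1.92 pos [0.5417 0.0318 0.1997] togo mm [-0.3  2.4 -0.3] rot [-0.03 -0.02  0.31] F [-1.  -0.   0.5] gap 1.001
```

View pics/w1.png

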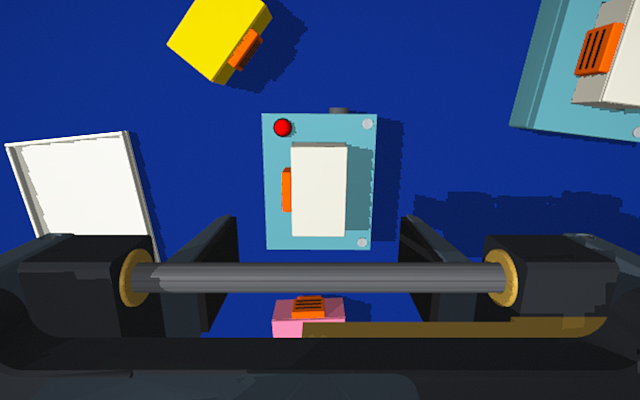

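The wrist view shows the red lamp at (283,127), the tab on the left at (287,190), and the cover top centred near (319,190). The predicted centre was (318,193). I'll refine now that the arm has settled.

```bash
python3 -c "
from h import *
togo(.541,.0295,.2,-11.6)
c=imaging.get_calibration('wrist');im=imaging.grab_frame('wrist');cv2.imwrite('pics/w2.png',im)
togo(.541,.0295,.2,-11.6)
H,S,V=cv2.split(cv2.cvtColor(im,cv2.COLOR_BGR2HSV))
def rep(n,m,z):
    m=m.copy();m[:105]=0;m[258:]=0;m[:,:255]=0;m[:,385:]=0
    for b in blobs(m,40):
        r=cv2.minAreaRect(b);P=np.array([ray(c,p,z)[:2] for p in cv2.boxPoints(r)])
        print(n,np.round(r[0],1),np.round(ray(c,r[0],z)[:2],4),np.round([np.linalg.norm(P[0]-P[1]),np.linalg.norm(P[1]-P[2])],4),np.round(np.degrees([np.arctan2(*(P[1]-P[0])[::-1]),np.arctan2(*(P[2]-P[1])[::-1])]),1))
rep('cover',(S<40)&(V>200),.079)
rep('orange',(H>3)&(H<18)&(S>180)&(V>150),.076)
rep('red',(H<3)&(S>180)&(V>100),.047)
rep('teal',(H>80)&(H<100)&(S>40)&(S<170)&(V>90),.045)
"
```

```text
t 1.92 pos [0.5417 0.0318 0.1997] togo mm [-0.3  2.4 -0.3] rot [-0.03 -0.02  0.31] F [-1.  -0.   0.5] gap 1.001
t 1.97 pos [0.5405 0.0299 0.1996] togo mm [ 0.5  0.3 -0.4] rot [0.01 0.03 0.32] F [-0.4 -0.7 -0.3] gap 1.001
cover [320.5 192.5] [0.5425 0.0287] [0.0479 0.083 ] [-101.3  170.1]
orange [288.  190.5] [0.5494 0.0576] [0.0072 0.0404] [-101.3  167.5]
red [284.  127.7] [0.604  0.0519] [0.0146 0.0144] [ -68.8 -157.8]
teal [321. 182.] [0.5446 0.0276] [0.1083 0.14  ] [-101.3  171.4]
```

```bash
python3 -c "
from h import *
togo(.5416,.0297,.058,-11.3)"
```

```text
t 1.97 pos [0.5405 0.0299 0.1996] togo mm [  1.2  -0.  141.6] rot [0.01 0.03 0.02] F [-0.4 -0.7 -0.3] gap 1.001
```

Emit:
drive_tool(motion=[1,0,30,0,0,0,100,1,0,60,0,0,0,100,1,0,90,0,0,0,100,1,0,110,0,0,0,100,1,0,125,0,0,0,100,1,0,135,0,0,0,100,1,0,141,0,0,0,100,1,0,141,0,0,0,100,1,0,141,0,0,0,100])

```text
clock: 2.72
eef_pos: [0.5412, 0.0274, 0.0596]
ee_rot: [[0.98, -0.199, 0.0], [-0.199, -0.98, 0.0], [0.0, -0.0, -1.0]]
force: [1.0, -0.5, -0.2]
finger_gap: 0.999
```

```bash
python3 -c "
from h import *
togo(.5416,.0297,.058,-11.3)
cv2.imwrite('pics/s3.png',imaging.grab_frame('side')[140:280,220:420].repeat(3,0).repeat(3,1))
cv2.imwrite('pics/w3.png',imaging.grab_frame('wrist'))
togo(.5416,.0297,.058,-11.3)"
```

```text
t 2.72 pos [0.5412 0.0274 0.0596] togo mm [-0.1 -2.3  1.6] rot [-0.   -0.02 -0.2 ] F [ 1.  -0.5 -0.2] gap 0.999
t 2.82 pos [0.5416 0.0276 0.06  ] togo mm [-0.5 -2.1  2. ] rot [-0.02 -0.08 -0.18] F [ 1.1  0.4 -0.5] gap 1.001
```

View pics/s3.png

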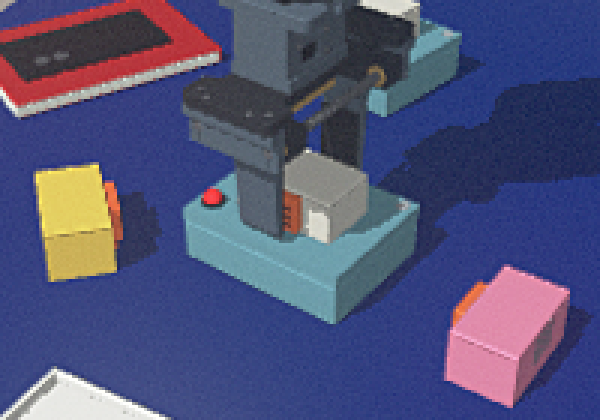

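View pics/w3.png

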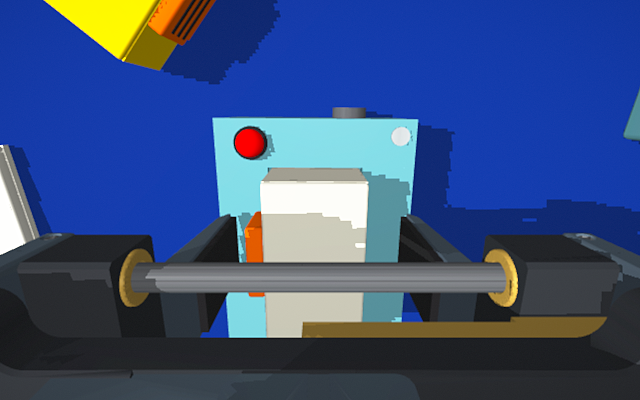

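The fingers straddle the red-lamp unit's cover, which spans columns 260–368 (middle 314). The jaws' middle is at 319, so I'll shift about 2.5 mm towards the tab and then close.

Emit:
drive_tool(motion=[0,-2.5,1,0,0,0,100,0,-2.5,1,0,0,0,100,0,-2.5,1,0,0,0,70,0,-2.5,1,0,0,0,60,0,-2.5,1,0,0,0,50,0,-2.5,1,0,0,0,40,0,-2.5,1,0,0,0,40,0,-2.5,1,0,0,0,40,0,-2.5,1,0,0,0,40], force=20)

```text
clock: 3.57
eef_pos: [0.5418, 0.0302, 0.0583]
ee_rot: [[0.98, -0.199, 0.0], [-0.199, -0.98, -0.0], [0.0, -0.0, -1.0]]
force: [-1.8, 2.2, 5.0]
finger_gap: 0.562
```

```bash
python3 -c "
from h import *
togo(.5416,.0297,.058,-11.3)
cv2.imwrite('pics/w4.png',imaging.grab_frame('wrist'))
togo(.5416,.0297,.058,-11.3)"
```

```text
t 3.57 pos [0.5418 0.0302 0.0583] togo mm [-0.1  0.5  0.3] rot [-0.   -0.02 -0.17] F [-1.8  2.2  5. ] gap 0.562
t 3.62 pos [0.5417 0.0302 0.0583] togo mm [-0.   0.5  0.3] rot [-0.01 -0.02 -0.18] F [-0.4  1.3  3.9] gap 0.561
```

View pics/w4.png

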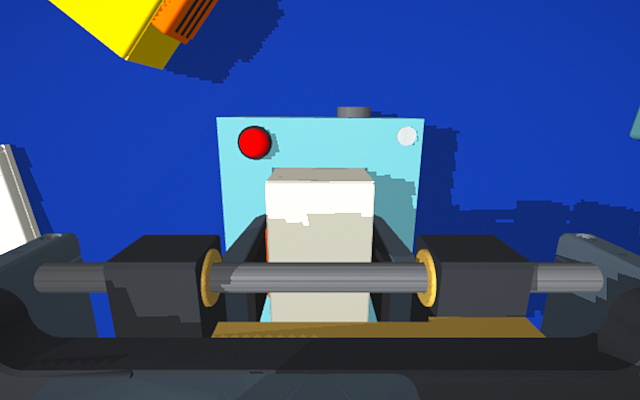

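The opening is 51 mm, so the tab is fully in, and side forces are small. I'll lift straight up.

Emit:
drive_tool(motion=[0,0,-2,0,0,0,40,0,0,-5,0,0,0,40,0,0,-9,0,0,0,40,0,0,-14,0,0,0,40,0,0,-20,0,0,0,40,0,0,-27,0,0,0,40,0,0,-35,0,0,0,40,0,0,-43,0,0,0,40,0,0,-49,0,0,0,40,0,0,-51,0,0,0,40])

```text
clock: 4.45
eef_pos: [0.5421, 0.0302, 0.1104]
ee_rot: [[0.98, -0.199, 0.002], [-0.199, -0.98, 0.0], [0.002, -0.0, -1.0]]
force: [0.3, -0.3, -1.1]
finger_gap: 0.559
```

```bash
python3 -c "
from h import *
im=imaging.grab_frame('side');cv2.imwrite('pics/s5.png',im[140:360,180:420].repeat(2,0).repeat(2,1))
cv2.imwrite('pics/w5.png',imaging.grab_frame('wrist'))
togo(.55,.2991,.12,-5.8)
im=cv2.imread('pics/top0.png');c=imaging.get_calibration('top')
for uv in [(183,161),(238,166),(229,240),(174,236)]: print(uv,np.round(ray(c,uv,.012)[:2],4))
"
```

```text
t 4.55 pos [0.5418 0.0302 0.1096] togo mm [ -45.5 -265.2  -10.4] rot [-0.01 -0.05 -5.68] F [-0.1 -0.3 -1.1] gap 0.564
(183, 161) [0.646  0.3545]
(238, 166) [0.6339 0.2208]
(229, 240) [0.4548 0.2405]
(174, 236) [0.4644 0.3728]
```

View pics/s5.png

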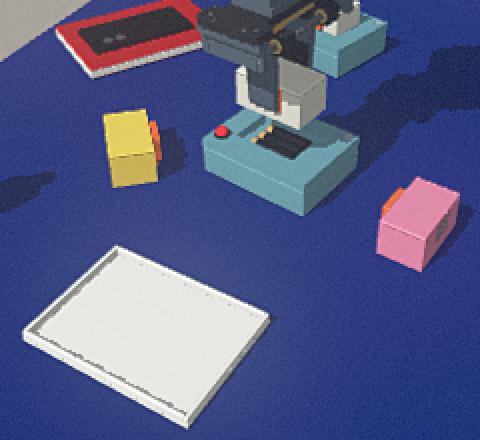

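View pics/w5.png

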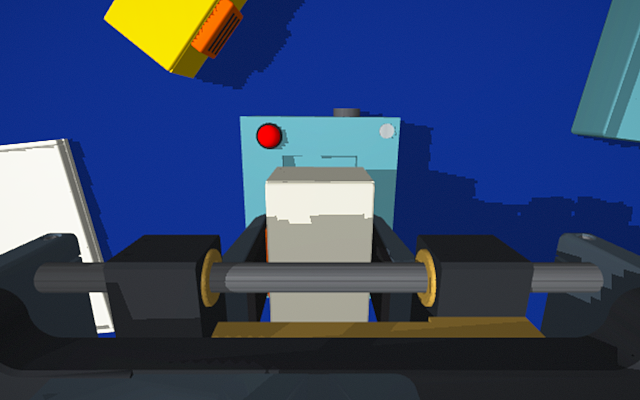

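The cover is clear of the unit and the bay is open. The tray centre is at (0.550, 0.298) with yaw -5.7°. I'll carry the cover there.

Emit:
drive_tool(motion=[-3,-15,0,0,0,-0.3,40,-7,-42,0,0,0,-0.9,40,-13,-75,0,0,0,-1.6,40,-19,-110,0,0,0,-2.4,40,-25,-145,0,0,0,-3.1,40,-31,-180,0,0,0,-3.9,40,-37,-212,0,0,0,-4.6,40,-41,-240,0,0,0,-5.1,40,-44,-257,0,0,0,-5.5,40,-45,-264,0,0,0,-5.7,40])

```text
clock: 5.38
eef_pos: [0.5496, 0.3, 0.1086]
ee_rot: [[0.995, -0.098, -0.0], [-0.098, -0.995, 0.0], [-0.0, -0.0, -1.0]]
force: [0.4, -0.2, -0.4]
finger_gap: 0.56
```

Emit:
drive_tool(motion=[0,0,10,0,0,0,40,0,0,25,0,0,0,40,0,0,40,0,0,0,40,0,0,52,0,0,0,40,0,0,62,0,0,0,40,0,0,69,0,0,0,40,0,0,74,0,0,0,40,0,0,77,0,0,0,40,0,0,77,0,0,0,40])

```text
clock: 6.13
eef_pos: [0.5499, 0.2977, 0.0316]
ee_rot: [[0.995, -0.101, -0.0], [-0.101, -0.995, -0.0], [-0.0, 0.0, -1.0]]
force: [-0.7, -0.1, -1.6]
finger_gap: 0.559
```

```bash
python3 -c "
from h import *
im=imaging.grab_frame('side');cv2.imwrite('pics/s6.png',im[180:380,160:400].repeat(3,0).repeat(3,1))
cv2.imwrite('pics/w6.png',imaging.grab_frame('wrist'))
togo(.55,.298,.0273,-5.8)
"
```

```text
t 6.23 pos [0.5502 0.298  0.0324] togo mm [-0.2 -0.   5.1] rot [-0.02 -0.03  0.03] F [-0.3  0.1 -1.1] gap 0.559
```

View pics/s6.png

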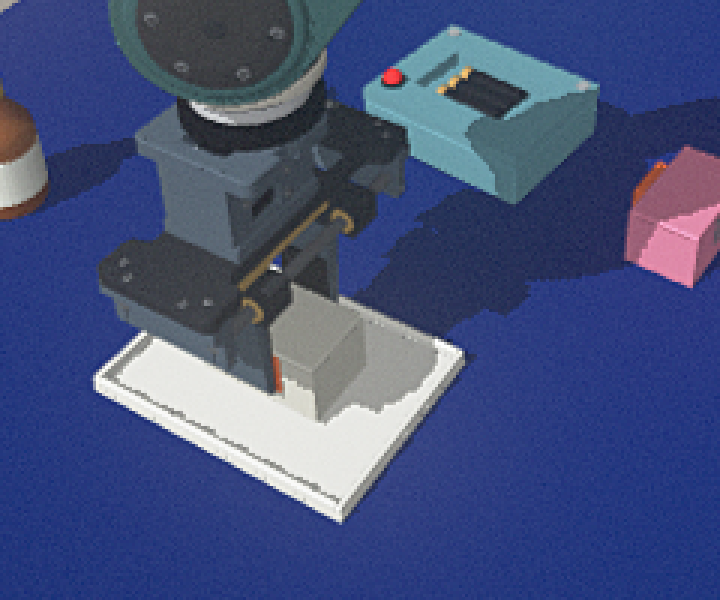

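View pics/w6.png

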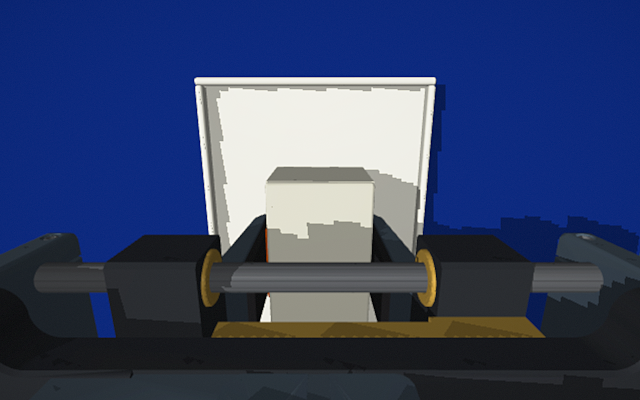

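The cover is centred inside the tray, about 5 mm up. I'll lower it in small steps until it touches.

Emit:
drive_tool(motion=[0,0,1,0,0,0,40,0,0,2,0,0,0,40,0,0,3,0,0,0,40,0,0,3.5,0,0,0,40,0,0,3.5,0,0,0,40])

```text
clock: 6.65
eef_pos: [0.5499, 0.2978, 0.0285]
ee_rot: [[0.995, -0.101, -0.0], [-0.101, -0.995, -0.0], [-0.0, 0.0, -1.0]]
force: [0.0, 0.6, -0.7]
finger_gap: 0.563
```

Emit:
drive_tool(motion=[0,0,0.5,0,0,0,40,0,0,0.5,0,0,0,40,0,0,1,0,0,0,40,0,0,1,0,0,0,40])

```text
clock: 6.98
eef_pos: [0.5499, 0.2978, 0.0275]
ee_rot: [[0.995, -0.101, -0.0], [-0.101, -0.995, -0.0], [-0.0, 0.0, -1.0]]
force: [0.1, -0.5, -1.1]
finger_gap: 0.564
```

Emit:
drive_tool(motion=[0,0,0.5,0,0,0,40,0,0,0.5,0,0,0,40,0,0,0.5,0,0,0,40])

```text
clock: 7.23
eef_pos: [0.55, 0.2978, 0.0273]
ee_rot: [[0.995, -0.101, -0.0], [-0.101, -0.995, -0.0], [-0.0, 0.0, -1.0]]
force: [-1.7, -1.2, 4.9]
finger_gap: 0.561
```

Emit:
drive_tool(motion=[0,0,0.5,0,0,0,40,0,0,0.5,0,0,0,40,0,0,0.5,0,0,0,40])

```text
clock: 7.48
eef_pos: [0.55, 0.2978, 0.0272]
ee_rot: [[0.995, -0.101, -0.0], [-0.101, -0.995, -0.0], [-0.0, 0.0, -1.0]]
force: [-4.0, -3.1, 13.7]
finger_gap: 0.561
```

It touched down at TCP z = 0.0273, exactly the expected height. I'll ease off slightly and open slowly.

Emit:
drive_tool(motion=[0,0,-0.7,0,0,0,40,0,0,-0.7,0,0,0,58,0,0,-0.7,0,0,0,60,0,0,-0.7,0,0,0,63,0,0,-0.7,0,0,0,66,0,0,-0.7,0,0,0,70,0,0,-0.7,0,0,0,76,0,0,-0.7,0,0,0,84,0,0,-0.7,0,0,0,84,0,0,-0.7,0,0,0,84])

```text
clock: 8.32
eef_pos: [0.5499, 0.2978, 0.0272]
ee_rot: [[0.995, -0.101, -0.0], [-0.101, -0.995, 0.0], [-0.0, 0.0, -1.0]]
force: [0.4, -0.3, -0.2]
finger_gap: 0.837
```

```bash
python3 -c "
from h import *
cv2.imwrite('pics/w7.png',imaging.grab_frame('wrist'))
togo(.55,.298,.0273,-5.8)
"
```

```text
t 8.37 pos [0.5499 0.2978 0.0272] togo mm [ 0.1 -0.2 -0.1] rot [0.   0.   0.02] F [0.4 0.3 0.5] gap 0.833
```

View pics/w7.png

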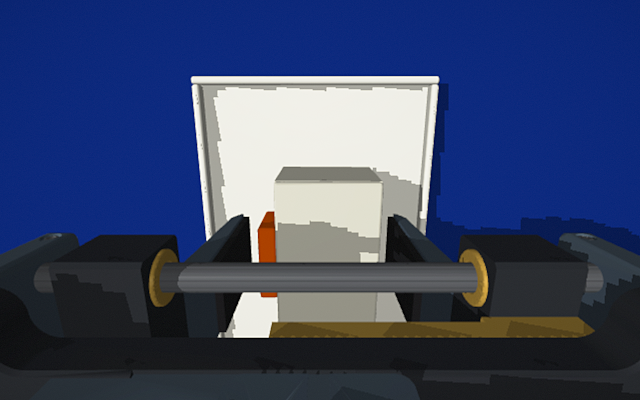

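The fingers are clear on both sides. The cover stands flat at columns 274–382 with the tab sprung out. I'll retreat upwards.

Emit:
drive_tool(motion=[0,0,0,0,0,0,92,0,0,-5,0,0,0,92,0,0,-15,0,0,0,92,0,0,-30,0,0,0,92,0,0,-55,0,0,0,92,0,0,-85,0,0,0,92,0,0,-115,0,0,0,92,0,0,-145,0,0,0,92,0,0,-165,0,0,0,92,0,0,-170,0,0,0,92])

```text
clock: 9.2
eef_pos: [0.5516, 0.2987, 0.2028]
ee_rot: [[0.995, -0.101, 0.006], [-0.101, -0.995, 0.003], [0.005, -0.003, -1.0]]
force: [0.2, 0.4, 0.2]
finger_gap: 0.922
```

Emit:
drive_tool(motion=[0,35,0,0,0,0,92,0,70,0,0,0,0,92,0,105,0,0,0,0,92,0,135,0,0,0,0,92,0,155,0,0,0,0,92,0,160,0,0,0,0,92,0,160,0,0,0,0,92,0,160,0,0,0,0,92])

```text
clock: 9.87
eef_pos: [0.534, 0.1391, 0.1976]
ee_rot: [[0.995, -0.101, 0.0], [-0.101, -0.995, 0.0], [0.0, -0.0, -1.0]]
force: [0.5, 0.6, -0.1]
finger_gap: 0.918
```

```bash
python3 -c "
from h import *
t=imaging.grab_frame('top');s=imaging.grab_frame('side')
cv2.imwrite('pics/f.png',np.vstack([cv2.resize(t[90:290,130:490],(720,300) if 0 else (540,300)),cv2.resize(s[120:360,150:450],(540,300))]))
c=imaging.get_calibration('side')
togo(.55,.298,.0273,-5.8)
"
```

```text
t 9.97 pos [0.534  0.1396 0.1974] togo mm [ 1.000e-01 -1.592e+02  1.701e+02] rot [-0.01 -0.01  0.07] F [-0.5 -0.3  0.8] gap 0.922
```

View pics/f.png

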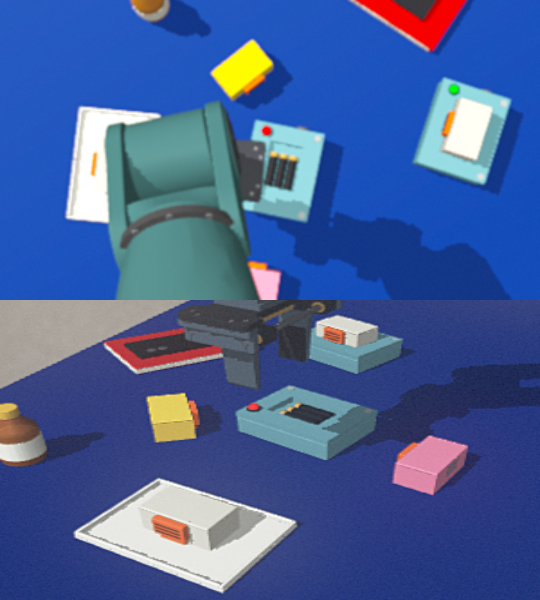

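The final pictures show the cover upright and flat inside the tray with its tab sprung out at (165,530). The red unit is open, and the green unit's cover is in place at (345,330). The look-alikes have not moved and the arm is clear, so I'm handing in.

```bash
python3 -c "
from plant import manip
print(manip.hand_in())"
```

```text
the job is handed in; nothing more can be done
None
```

The cover from the red-lamp unit is now upright and flat inside the white tray, and the job was handed in at about 10 s of the 40 s allowed.

- **Grasp and lift:** I squeezed the orange tab fully in, with the opening at 51 mm against the 51.5 mm given. I then lifted the cover straight up.
- **Placing:** The cover touched the tray floor at the expected height, with a peak contact force of about 14 N. I then opened the fingers slowly and moved the arm clear.
- **Last checks:** The side view shows the cover inside the tray with its tab sprung out. The green unit's cover and the pink and yellow look-alikes are where they were. In the final top view the arm hid part of the tray, so the cover's position rests on the side view and the earlier wrist view.
- **Disagreements:** After the descent, the wrist view put the jaws about 2 mm off the cover's centre, and I corrected that before closing. When the tab sprang out on release, the cover slid a few mm away from the tab side and stayed well inside the tray.

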